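# Snap two fork collars shut with spring pliers

## Task

Pick up the spring pliers by their red grips and squeeze each of the two collars on the bicycle fork between the jaws until it clicks shut and stays shut. Then lay the pliers flat on the black tool mat again and let go. Keep the fingers off the collars, and leave the oil bottle, tin, jar and spray can standing where they are.

Things in the scene. Friction and masses are not known exactly. Their poses are not given: they have to be found in the camera images.
- pliers_grip (a point): Spring pliers lying flat, 148 mm long, 24 mm high, 0.2 kg. Point midway between the two red grips, half-way up (12 mm above the underside), 55 mm behind the pivot: take hold here, a finger outside each grip. x axis points from grips to jaws, z up. Free, 68 mm over the grips' outsides here (they splay some 8 degrees each towards the tail). Fixed to the half with the left jaw.
- pliers_pivot (a point): The pivot of the pliers, half-way up; a steel disc of 24 mm diameter and height. The red grips run from 38 to 86 mm behind it. A spring holds the pliers open: about 11 N at the grips at first, 17 N nearly shut. Squeezed lightly, to about 60 mm over the grips, they can be carried with the jaws still some 35 mm apart; squeezed to about 31 mm, the jaws press the clips shut. Balances near the grip point.
- jaw_left (a point): Centre of the inner face of the left (+y) jaw, 48 mm ahead of the pivot. Jaws are 34 mm long (29 to 63 mm ahead of the pivot), 8 mm thick and 18 mm high; this point is half-way up. Free, the two inner faces are 41 mm apart here.
- jaw_right (a point): The same point of the right (-y) jaw.
- pliers_squeeze (a joint): Angle by which the pliers are squeezed shut: 0 fully open, 0.68 rad fully shut.
- fork: Fixed bicycle fork lying on two wooden blocks, two parallel blue legs of 34 mm diameter along its x axis, axes 120 mm apart (y = +60 and -60 mm) and 55 mm above the bench. Origin on the bench midway between the legs; the legs run from x = -215 mm (the robot's side) to the black crown at x = 168 mm (165 mm wide, its top 76 mm high), then a steerer tube to x = 410 mm.
- collar1_ear_orange (a point): Collar 1, on the fork's left (+y) leg: a 24 mm wide clamshell of 44 mm diameter, orange and yellow halves hinged below the leg, each with an upright ear, 24 mm along the leg, 5 mm thick, from 78 to 108 mm above the bench. Point: middle of the orange ear's outer (-y) face, 95 mm above the bench; x axis along the leg. Jaws go outside the ears, pliers level along the leg, grips towards the robot.
- collar1_ear_yellow (a point): Middle of the outer (+y) face of collar 1's yellow ear. The outer faces are about 21 mm apart when open, 12 mm when shut. Squeezing takes up to about 7 N at the ears; past about 0.6 of the way the clip jumps shut by itself and stays shut.
- collar2_ear_orange (a point): The same point of collar 2, on the fork's right (-y) leg.
- collar2_ear_yellow (a point): The same point of collar 2's yellow ear.
- collar1_snap (a joint): Collar 1's clip: 0 open, 0.14 rad shut; it clicks over at about 0.085.
- collar2_snap (a joint): Collar 2's clip, likewise.
- collar1_turn (a joint): How far collar 1 is turned about its leg; it turns stiffly by up to 0.4 rad either way and so centres itself between the jaws.
- collar2_turn (a joint): The same for collar 2.
- mat: Fixed black rubber tool mat, 260 x 180 mm (its x, y), 6 mm thick; origin at the centre of its underside. The pliers start on it and must finish on it.
- oil_bottle_mid (a point): Green oil bottle standing, 64 mm diameter, 170 mm high; leave it. Point half-way up.
- tin_mid (a point): Yellow grease tin standing, 72 mm diameter, 50 mm high; leave it. Point half-way up.
- jar_mid (a point): Amber jar with red lid, 84 mm diameter, 120 mm high; leave it. Point half-way up.
- spray_mid (a point): Orange spray can, 60 mm diameter, 180 mm high; leave it. Point half-way up.
Things that resemble listed ones, but are neither listed nor needed, are in the scene too. What is meant by the part that bears pliers_grip is not orange, and is the larger of those in its own colour.

How it is judged:
By the outcome, as a careful person would: the job done as asked, in the order asked, and still so for the second after the job is handed in, with the robot touching nothing.
It also fails if it takes over 64 s, if anything falls off the work surface, if the arm or the gripper's body presses on something with over 40 N, if the wrist force passes 120 N, or if a joint passes its speed limit or range.

## Robot

A 7-joint arm with a two-finger parallel gripper is mounted at the origin on the work surface. World frame = base frame: x ahead of the robot, y to its left, z up, the work surface at z = 0. Lengths are in m, angles in rad, forces in N, time in s.
With the tool pointing down it reaches from about 0.4 to 0.85 m from the base axis. Payload 6.9 kg.
Tool frame: the origin (TCP) lies on the centre line of the jaws, within the pads' length; the fingertips stand 11 mm ahead of it and the grasp point (between the pads) lies 8 mm behind it (r.tip_extent is the distance from the TCP to the fingertips, in m); x points along the fingers, y is the direction in which the jaws open and shut, and the axes are right-handed (so a half turn about x gives the same grasp; the last joint's range is limited). The gripper opens to 85 mm and grips with 20 to 120 N. Pads are 22 mm wide; open, the fingers measure 114 mm over their backs; the gripper's body (76 mm by 85 mm) begins 54 mm behind the grasp point. The pads swing forward as they close: fully open they stand 13 mm farther back than shut.
Start: joints at [1.218, 0.507, -0.238, 1.5, 0.126, 1.149, -0.155], TCP at [0.276, -0.561, 0.242] pointing down, gripper open.
Joint ranges: [-3.08, 3.08], [-0.24, 2.05], [-1.43, 1.35], [0, 2.5], [-1.52, 4.66], [0.17, 1.96], [-2.89, 2.89]. Speed limits (rad/s): [2.39, 2.39, 3.14, 3.14, 3.14, 3.14, 3.14].

## Interface

Orientations are given as a unit quaternion [w, x, y, z].
In Python, from bench import r gives the robot as it stands.
- The arm moves only by the tool drive_tool, never from a script. Its argument "deltas" is a list of rows, each an object with "dp": the shift along the tool's x, y, z in m, a list of three; "turn": the turn about the tool's x in rad; "gripper": the opening, from 0 (shut) to 1 (fully open). A call has 1 to 8 rows; each row shifts and turns the pose as measured when the row begins, along the tool's axes as they then stand; what a row does not reach is not made up. A row lasts 1/10 s, in which the tool goes at most 50 mm and 8.59 degrees, less where a joint would pass 70% of its speed; a pose out of reach is approached as far as the arm can. A call with a gripper value outside its range is refused whole. The fingers move at their own pace and stop on an object; "newtons" is the grip in N (left out, the last holds). Time passes only in rows, so rows that do not move let the fingers close. It gives the time, the measured TCP pose, the force and the opening at its end, in the units of the state.
- r.observe(): the state, without advancing time (a new reading comes with each control period).
- r.snapshot(name): name is "scene" or "top" or "wrist"; returns a dict with "pixels" (384x512x3 uint8, red, green, blue), "fx", "fy", "cx", "cy" (pixels), "extrinsics" (4x4, takes a point from world to camera coordinates); the wrist camera has in their place "mount" (4x4, takes a point from camera to tool coordinates, whose origin is the TCP and whose axes are the tool frame's). Camera axes: x right, y up, looking along -z (the intrinsics and any distortion apply to the point x, -y, -z); pixel columns grow to the right and rows downward; lengths in m; the calibration is good to about 2 mm. A picture is of the moment at which its call begins: read the wrist's pose just before it. There is no depth.
- r.finish_job(): hands the job in, once; it reports no verdict.
The state is a dict: "time_s": time; "joint_pos": joint angles; "joint_velocities": joint speeds; "joint_efforts": joint torques, N m; "ee_pos": TCP position; "orientation": TCP orientation; "contact_force": force on the tool from outside, world axes, zero at the start; "wrist_torque": the same for the moment, N m; "grip_width": finger opening in m.
Only numpy, scipy, OpenCV 4.12 (cv2) and the standard library are available. Lean on these libraries where they do the work, as an engineer would, in place of code of your own. Each camera call takes 0.05 s, during which the arm holds its last target. There are 200 camera calls.

## Working session

There is one attempt and no reset: what is moved stays moved. The work goes in short steps, Python scripts to look and compute and a tool call to move; the robot and the scene stay as the last step left them, time stands still between calls to the robot, and variables do not carry over. Pictures are saved under pics/ and viewed, about 8 in all and at most 12, crops included, and the job is handed in when it is done.

Besides the shell and the picture viewer there is one more tool, called after "Call:" as name(argument=value, ...) on one line, values as JSON. drive_tool: Moves the arm, as the interface text tells. Its arguments: {"type":"object","properties":{"deltas":{"type":"array","items":{"type":"object","properties":{"dp":{"type":"array","items":{"type":"number"}},"turn":{"type":"number"},"gripper":{"type":"number"}}}},"newtons":{"type":"number"}},"required":["deltas"]}

```bash
ls; mkdir -p pics; cat > h.py <<'E'
import numpy as np, cv2
from bench import r
from scipy.spatial.transform import Rotation as R
def snap(name,fn=None,crop=None,scale=1):
    s=r.observe(); d=r.snapshot(name); im=d["pixels"][:,:,::-1]
    if crop: x0,y0,x1,y1=crop; im=im[y0:y1,x0:x1]
    if scale!=1: im=cv2.resize(im,None,fx=scale,fy=scale,interpolation=cv2.INTER_CUBIC)
    if fn: cv2.imwrite("pics/"+fn,im)
    return s,d
def T_tool(s):
    q=s["orientation"];T=np.eye(4);T[:3,:3]=R.from_quat([q[1],q[2],q[3],q[0]]).as_matrix();T[:3,3]=s["ee_pos"];return T
def c2w(s,d):
    return T_tool(s)@np.array(d["mount"]) if "mount" in d else np.linalg.inv(np.array(d["extrinsics"]))
def ray(C,d,u,v):
    p=np.array([(u-d["cx"])/d["fx"],-(v-d["cy"])/d["fy"],-1.]);return C[:3,3],C[:3,:3]@p
def at_z(C,d,u,v,z):
    o,k=ray(C,d,u,v);return o+k*(z-o[2])/k[2]
def proj(C,d,P):
    p=np.linalg.inv(C)@np.append(P,1);return d["cx"]+d["fx"]*p[0]/-p[2], d["cy"]-d["fy"]*p[1]/-p[2]
E
python3 - <<'E'
from h import *
import pickle
s,d=snap("scene","scene.png"); s2,d2=snap("top","top.png",scale=1.5)
pickle.dump((s,d,d2),open("cam.pkl","wb"))
print({k:np.round(v,3) for k,v in s.items()}); 
for x in(d,d2): print(x.keys(),x["fx"],x["cx"],x["cy"]);print(np.round(c2w(s,x),3))
E
```

```text
pics
{'time_s': np.float64(0.0), 'joint_pos': array([ 1.218,  0.508, -0.237,  1.501,  0.126,  1.149, -0.155]), 'joint_velocities': array([-0.   , -0.002,  0.   ,  0.002, -0.001,  0.001, -0.001]), 'joint_efforts': array([-1.0000e-03, -6.2060e+01, -2.1870e+00, -2.4965e+01,  1.3000e-02,
        1.2000e-02, -0.0000e+00]), 'ee_pos': array([ 0.276, -0.56 ,  0.241]), 'orientation': array([-0.16 , -0.689, -0.161,  0.689]), 'contact_force': array([-0.751,  0.396, -0.069]), 'wrist_torque': array([-0.016, -0.016, -0.006]), 'grip_width': np.float64(0.086)}
dict_keys(['pixels', 'fx', 'fy', 'cx', 'cy', 'extrinsics']) 369.1831690331098 254.55616750432796 187.3328796159695
[[-0.497 -0.745  0.446  1.063]
 [ 0.868 -0.433  0.245  0.253]
 [ 0.01   0.508  0.861  0.948]
 [ 0.     0.     0.     1.   ]]
dict_keys(['pixels', 'fx', 'fy', 'cx', 'cy', 'extrinsics']) 393.74284343230255 265.0579117757418 197.3757361877724
[[ 2.00e-03  9.89e-01 -1.50e-01  4.31e-01]
 [-1.00e+00  1.00e-03 -2.00e-03 -4.00e-03]
 [-2.00e-03  1.50e-01  9.89e-01  1.27e+00]
 [ 0.00e+00  0.00e+00  0.00e+00  1.00e+00]]
```

View pics/scene.png

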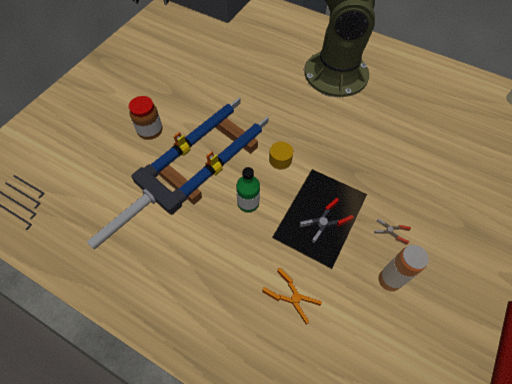

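View pics/top.png

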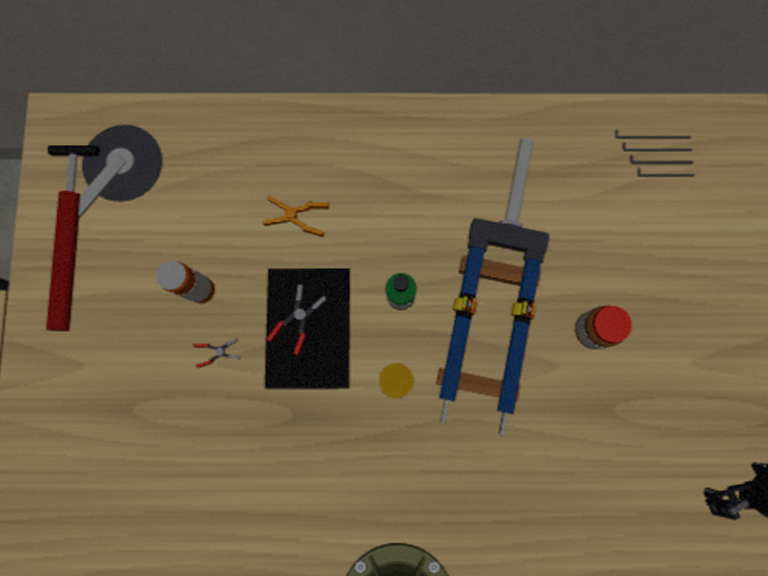

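Candidates for the pliers (in the 1.5x top picture): red pliers on the mat (300,315), small red pliers off the mat (222,351), and orange ones (292,212). The red pair on the mat fits: it is not orange, and it is the larger of the red ones. I'll confirm that in an enlarged crop, with the collars alongside.

```bash
python3 - <<'E'
from h import *
import pickle
s,d,d2=pickle.load(open("cam.pkl","rb"))
im=d2["pixels"][:,:,::-1]
f=lambda x0,y0,x1,y1,k:cv2.resize(im[y0:y1,x0:x1],None,fx=k,fy=k,interpolation=cv2.INTER_CUBIC)
a=f(125,175,225,265,6); b=f(290,140,370,290,3)
h=max(a.shape[0],b.shape[0]); P=lambda x:cv2.copyMakeBorder(x,0,h-x.shape[0],0,0,0)
# 600 wide + 200
b=cv2.resize(b,(200,375)); cv2.imwrite("pics/crop.png",np.hstack([P(a),P(cv2.resize(im[140:290,290:370],(200,375),interpolation=cv2.INTER_CUBIC))])[:600])
E
```

```text
(no output)
```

View pics/crop.png

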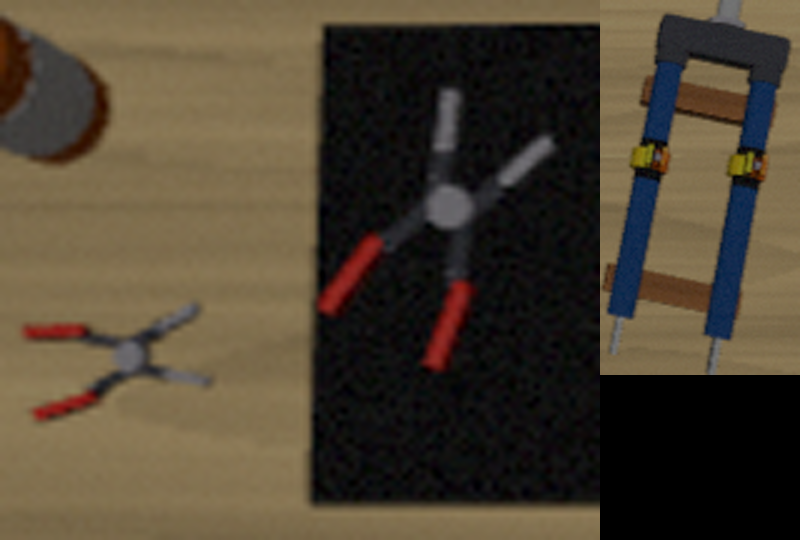

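The mat pair (pivot at crop 449,208; grips centred at 350,275 and 449,327) is clearly larger than the red pair off the mat. Collars: yellow half on the left, orange on the right.

```bash
python3 - <<'E'
from h import *
import pickle
s,d,d2=pickle.load(open("cam.pkl","rb"))
C=c2w(s,d2)
A=lambda x,y,z:at_z(C,d2,125+x/6,175+y/6,z)
B=lambda x,y,z:at_z(C,d2,290+(x-600)/2.5,140+y/2.5,z)
pv=A(449,208,.025);g=(A(350,275,.02)+A(449,327,.02))/2;jm=(A(451,95,.02)+A(550,142,.02))/2
print("pivot",pv,"gm",g,"jm",jm,"yaw",np.degrees(np.arctan2(*(jm-g)[[1,0]])),np.linalg.norm((pv-g)[:2]))
for n,p,z in[("L0",(622,315),.055),("L1",(670,65),.055),("R0",(719,335),.055),("R1",(763,85),.055),("c1",(650,155),.1),("c2",(748,163),.1)]: print(n,B(*p,z).round(3))
l=B(670,65,.055)-B(622,315,.055);rr=B(763,85,.055)-B(719,335,.055)
print(np.degrees(np.arctan2(l[1],l[0])),np.degrees(np.arctan2(rr[1],rr[0])))
for n,p in [("mat corners",(322,25)),("",(312,502))]: print(n,A(*p,.006))
T=T_tool(s);print(T.round(3))
C1=c2w(s,d)
for n,u,v,z in[("bottle",248,192,.1),("tin",281,155,.05),("jar",145,117,.06)]: print(n,at_z(C1,d,u,v,z).round(3))
E
```

```text
pivot [0.58044785 0.20648178 0.025     ] gm [0.53146083 0.2322776  0.02      ] jm [0.62937216 0.18104758 0.02      ] yaw -27.619854661884936 0.055363824247824274
L0 [ 0.405 -0.104  0.055]
L1 [ 0.716 -0.168  0.055]
R0 [ 0.381 -0.221  0.055]
R1 [ 0.691 -0.285  0.055]
c1 [ 0.595 -0.136  0.1  ]
c2 [ 0.586 -0.253  0.1  ]
-11.64407568497865 -11.593480453723926
mat corners [0.68305128 0.28159206 0.006     ]
 [0.42614738 0.27800216 0.006     ]
[[-0.001  0.442 -0.897  0.276]
 [ 0.002 -0.897 -0.442 -0.56 ]
 [-1.    -0.002  0.     0.241]
 [ 0.     0.     0.     1.   ]]
bottle [0.646 0.004 0.1  ]
tin [0.462 0.01  0.05 ]
jar [ 0.554 -0.424  0.06 ]
```

```bash
cat >> h.py <<'E'
import json
def plan(goal,yaw_deg,n=None,step=.045,grip=1,s=None):
    """rows to take TCP to goal with tool-y yaw (tool down), simulated from measured pose"""
    s=s or r.observe();T=T_tool(s);p=T[:3,3].copy();Rm=T[:3,:3].copy()
    y0=np.degrees(np.arctan2(Rm[1,1],Rm[0,1]));dt=-np.radians((yaw_deg-y0+180)%360-180)
    goal=np.array(goal,float)
    n=n or max(1,int(np.ceil(max(np.linalg.norm(goal-p)/step,abs(dt)/.145))))
    rows=[]
    for i in range(n):
        dp=Rm.T@(goal-p)/(n-i);dp=np.round(dp,4);t=round(dt/n,3)
        rows.append({"dp":list(dp.tolist()),"turn":t,"gripper":grip})
        p=p+Rm@dp;Rm=Rm@R.from_rotvec([t,0,0]).as_matrix()
    for i in range(0,n,8): print(json.dumps(rows[i:i+8]))
    print("now",s["ee_pos"].round(4),"yaw",round(y0,2),"w",s["grip_width"].round(4),"F",s["contact_force"].round(1),"t",s["time_s"].round(2))
E
python3 - <<'E'
from h import *
plan([.45,-.3,.25],-117.6)
d=r.snapshot("wrist");print(np.array(d["mount"]).round(3),d["fx"])
E
```

```text
[{"dp": [-0.0012, -0.0224, -0.0387], "turn": 0.134, "gripper": 1}, {"dp": [-0.0012, -0.0273, -0.0354], "turn": 0.134, "gripper": 1}, {"dp": [-0.0012, -0.0318, -0.0314], "turn": 0.134, "gripper": 1}, {"dp": [-0.0012, -0.0358, -0.0269], "turn": 0.134, "gripper": 1}, {"dp": [-0.0011, -0.039, -0.0219], "turn": 0.134, "gripper": 1}, {"dp": [-0.0012, -0.0416, -0.0165], "turn": 0.134, "gripper": 1}, {"dp": [-0.0011, -0.0434, -0.0108], "turn": 0.134, "gripper": 1}]Traceback (most recent call last):
  File "<stdin>", line 2, in <module>
  File "h.py", line 33, in plan
    print("now",s["ee_pos"].round(4),"yaw",round(y0,2),"w",s["grip_width"].round(4),"F",s["contact_force"].round(1),"t",s["time_s"].round(2))
                                                           ^^^^^^^^^^^^^^^^^^^^^
AttributeError: 'float' object has no attribute 'round'
```

Call:
drive_tool(deltas=[{"dp":[-0.001,-0.022,-0.039],"turn":0.134,"gripper":1},{"dp":[-0.001,-0.027,-0.035],"turn":0.134,"gripper":1},{"dp":[-0.001,-0.032,-0.031],"turn":0.134,"gripper":1},{"dp":[-0.001,-0.036,-0.027],"turn":0.134,"gripper":1},{"dp":[-0.001,-0.039,-0.022],"turn":0.134,"gripper":1},{"dp":[-0.001,-0.042,-0.017],"turn":0.134,"gripper":1},{"dp":[-0.001,-0.043,-0.011],"turn":0.134,"gripper":1}])

```text
time_s: 0.8
ee_pos: [0.4529, -0.3012, 0.2442]
orientation: [0.186, -0.68, 0.185, 0.685]
contact_force: [1.4, -0.2, -0.2]
grip_width: 0.0851
```

```bash
sed -i 's/s\["grip_width"\].round(4)/round(float(s["grip_width"]),4)/; s/s\["time_s"\].round(2)/round(float(s["time_s"]),2)/; s/s\["ee_pos"\].round/np.array(s["ee_pos"]).round/; s/s\["contact_force"\].round/np.array(s["contact_force"]).round/' h.py
python3 - <<'E'
from h import *
d=r.snapshot("wrist");print(np.array(d["mount"]).round(3),d["fx"])
plan([.51,.225,.24],-117.6)
E
```

```text
[[ 0.     0.294 -0.956 -0.132]
 [ 1.    -0.001 -0.    -0.   ]
 [-0.001 -0.956 -0.294 -0.076]
 [ 0.     0.     0.     1.   ]] 273.20486078223047
[{"dp": [0.0007, -0.0393, 0.0183], "turn": -0.004, "gripper": 1}, {"dp": [0.0007, -0.0393, 0.0181], "turn": -0.004, "gripper": 1}, {"dp": [0.0007, -0.0394, 0.018], "turn": -0.004, "gripper": 1}, {"dp": [0.0007, -0.0395, 0.0178], "turn": -0.004, "gripper": 1}, {"dp": [0.0007, -0.0395, 0.0176], "turn": -0.004, "gripper": 1}, {"dp": [0.0007, -0.0396, 0.0175], "turn": -0.004, "gripper": 1}, {"dp": [0.0007, -0.0397, 0.0173], "turn": -0.004, "gripper": 1}, {"dp": [0.0008, -0.0398, 0.0172], "turn": -0.004, "gripper": 1}]
[{"dp": [0.0007, -0.0398, 0.017], "turn": -0.004, "gripper": 1}, {"dp": [0.0008, -0.0399, 0.0169], "turn": -0.004, "gripper": 1}, {"dp": [0.0007, -0.04, 0.0167], "turn": -0.004, "gripper": 1}, {"dp": [0.0008, -0.04, 0.0165], "turn": -0.004, "gripper": 1}]
now [ 0.4592 -0.2923  0.2443] yaw -120.58 w 0.0853 F [3.6 6.2 0.1] t 0.85
```

Call:
drive_tool(deltas=[{"dp":[0.001,-0.039,0.018],"turn":-0.004,"gripper":1},{"dp":[0.001,-0.039,0.018],"turn":-0.004,"gripper":1},{"dp":[0.001,-0.039,0.018],"turn":-0.004,"gripper":1},{"dp":[0.001,-0.039,0.018],"turn":-0.004,"gripper":1},{"dp":[0.001,-0.04,0.018],"turn":-0.004,"gripper":1},{"dp":[0.001,-0.04,0.017],"turn":-0.004,"gripper":1},{"dp":[0.001,-0.04,0.017],"turn":-0.004,"gripper":1},{"dp":[0.001,-0.04,0.017],"turn":-0.004,"gripper":1}])

```text
time_s: 1.65
ee_pos: [0.4924, 0.0566, 0.2365]
orientation: [0.177, -0.682, 0.173, 0.688]
contact_force: [0.9, -0.8, 0.6]
grip_width: 0.0852
```

Call:
drive_tool(deltas=[{"dp":[0.001,-0.04,0.017],"turn":-0.004,"gripper":1},{"dp":[0.001,-0.04,0.017],"turn":-0.004,"gripper":1},{"dp":[0.001,-0.04,0.017],"turn":-0.004,"gripper":1},{"dp":[0.001,-0.04,0.017],"turn":-0.004,"gripper":1},{"dp":[0,0,0],"turn":0,"gripper":1}])

```text
time_s: 2.15
ee_pos: [0.5061, 0.2429, 0.2321]
orientation: [0.168, -0.684, 0.162, 0.691]
contact_force: [-0.7, -0.0, 0.3]
grip_width: 0.0855
```

```bash
python3 - <<'E'
from h import *
import pickle
s,d=snap("wrist","w1.png",scale=1.5);pickle.dump((s,d),open("w1.pkl","wb"))
C=c2w(s,d)
for P in ([.58,.206,.025],[.531,.232,.02]): print(np.array(proj(C,d,P))*1.5)
plan([.531,.232,.24],-117.6)
E
```

```text
[388.97727038 147.60200025]
[387.77539097 217.9290366 ]
[{"dp": [-0.0084, -0.0047, -0.0251], "turn": 0.007, "gripper": 1}]
now [0.5065 0.2394 0.2319] yaw -117.17 w 0.0851 F [-0.1 -0.8  0.3] t 2.2
```

View pics/w1.png

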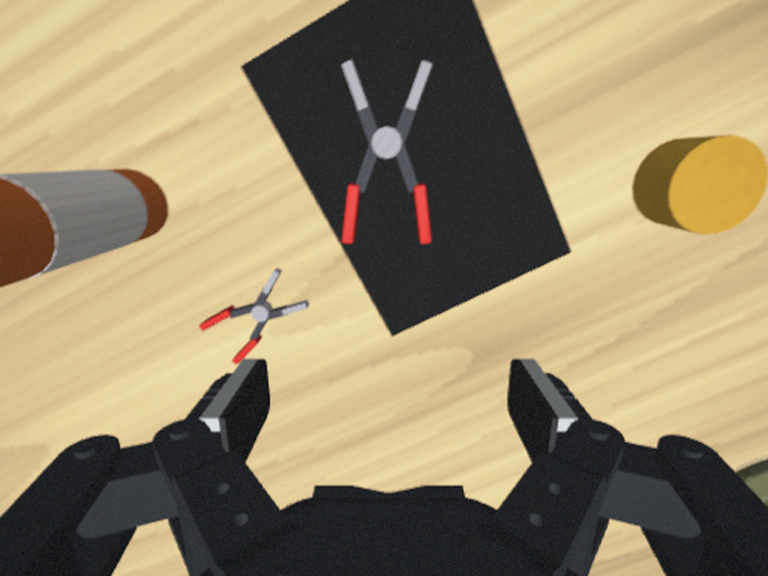

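The wrist view shows the pliers' pivot at (387,142), the red grip centres at (350,214) and (422,214), and the jaw tips at (347,64) and (427,64). The finger pads are at the bottom.

```bash
python3 - <<'E'
from h import *
import pickle
s,d=pickle.load(open("w1.pkl","rb"));C=c2w(s,d);W=lambda u,v,z:at_z(C,d,u/1.5,v/1.5,z)
pv=W(387,142,.029);gl=W(350,214,.024);gr=W(422,214,.024);gm=(gl+gr)/2;jm=(W(347,64,.027)+W(427,64,.027))/2
print(pv,gm,jm,[np.degrees(np.arctan2(*(a-b)[[1,0]])) for a,b in((jm,gm),(pv,gm),(jm,pv))],np.linalg.norm(pv-gm),np.linalg.norm(gl-gr))
u=(jm-gm)/np.linalg.norm(jm-gm);g=pv-.055*u;print("grip",g)
plan([g[0],g[1],.09],np.degrees(np.arctan2(u[1],u[0]))-90)
E
```

```text
[0.58426341 0.20552872 0.029     ] [0.53504504 0.23156945 0.024     ] [0.63238702 0.18105336 0.027     ] [np.float64(-27.42727256341566), np.float64(-27.88266823321232), np.float64(-26.957599041206485)] 0.05590677494209335 0.05916021100957424
grip [0.53546388 0.23085348 0.02749604]
[{"dp": [0.0354, -0.0013, -0.0078], "turn": 0.001, "gripper": 1}, {"dp": [0.0354, -0.0014, -0.0078], "turn": 0.001, "gripper": 1}, {"dp": [0.0354, -0.0013, -0.0078], "turn": 0.001, "gripper": 1}, {"dp": [0.0354, -0.0014, -0.0079], "turn": 0.001, "gripper": 1}]
now [0.5065 0.2394 0.2319] yaw -117.17 w 0.0851 F [-0.1 -0.8  0.3] t 2.2
```

Call:
drive_tool(deltas=[{"dp":[0.035,-0.001,-0.008],"turn":0.001,"gripper":1},{"dp":[0.035,-0.001,-0.008],"turn":0.001,"gripper":1},{"dp":[0.035,-0.001,-0.008],"turn":0.001,"gripper":1},{"dp":[0.033,-0.001,-0.008],"turn":0.001,"gripper":1},{"dp":[0,0,0],"turn":0,"gripper":1}])

```text
time_s: 2.7
ee_pos: [0.5381, 0.2225, 0.0902]
orientation: [0.169, -0.684, 0.167, 0.689]
contact_force: [-0.0, -0.3, 0.4]
grip_width: 0.0853
```

```bash
python3 - <<'E'
from h import *
import pickle
print(r.tip_extent)
s,d=snap("wrist","w2.png",scale=1.5);pickle.dump((s,d),open("w2.pkl","wb"))
C=c2w(s,d);print([np.array(proj(C,d,P))*1.5 for P in([.584,.2055,.029],[.5355,.2309,.024])])
plan([.5355,.2309,.02],-117.4)
E
```

```text
0.011
[array([376.01790416, 219.83776747]), array([376.81313729, 324.03414551])]
[{"dp": [0.0362, -0.0025, 0.0029], "turn": -0.001, "gripper": 1}, {"dp": [0.0362, -0.0026, 0.0029], "turn": -0.001, "gripper": 1}]
now [0.5387 0.2233 0.0923] yaw -117.48 w 0.0853 F [1.3 0.2 0.6] t 2.75
```

View pics/w2.png

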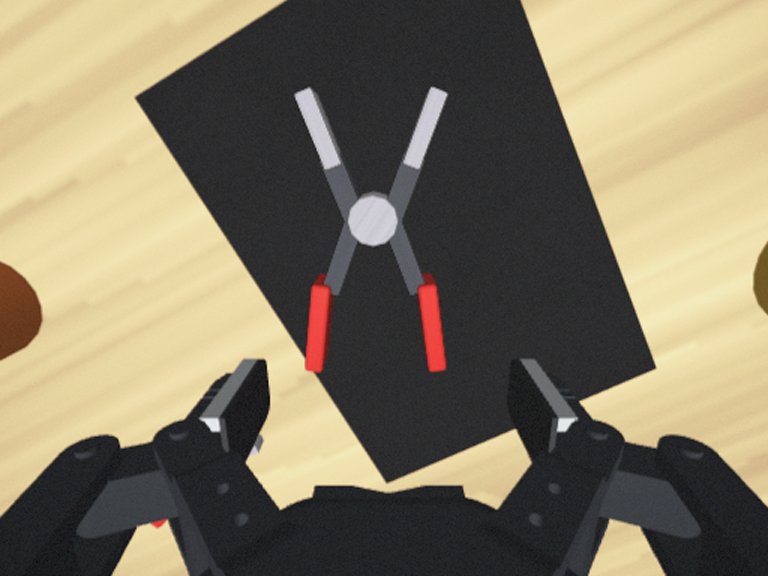

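Pivot is at (373,220) and the grip centres at (318,328) and (432,328), within 1–2 mm of prediction. I'll descend now.

Call:
drive_tool(deltas=[{"dp":[0.025,-0.002,0.002],"turn":0,"gripper":1},{"dp":[0.025,-0.002,0.002],"turn":0,"gripper":1},{"dp":[0.018,-0.002,0.002],"turn":0,"gripper":1},{"dp":[0.003,0,0],"turn":0,"gripper":1},{"dp":[0,0,0],"turn":0,"gripper":1}])

```text
time_s: 3.25
ee_pos: [0.5406, 0.2313, 0.0298]
orientation: [-0.173, 0.688, -0.165, -0.685]
contact_force: [0.0, 0.7, -0.5]
grip_width: 0.0854
```

```bash
python3 - <<'E'
from h import *
plan([.5355,.2309,.019],-117.4)
E
```

```text
[{"dp": [0.0108, 0.0028, 0.0044], "turn": -0.004, "gripper": 1}]
now [0.5406 0.2313 0.0298] yaw -117.62 w 0.0854 F [ 0.   0.7 -0.5] t 3.25
```

Call:
drive_tool(deltas=[{"dp":[0.009,0.002,0.004],"turn":-0.003,"gripper":1},{"dp":[0.002,0.001,0.001],"turn":0,"gripper":1},{"dp":[0,0,0],"turn":0,"gripper":1}])

```text
time_s: 3.55
ee_pos: [0.5364, 0.2312, 0.0221]
orientation: [-0.173, 0.69, -0.163, -0.684]
contact_force: [0.3, -0.2, -0.7]
grip_width: 0.0855
```

```bash
python3 - <<'E'
from h import *
plan([.5355,.2309,.019],-117.4)
E
```

```text
[{"dp": [0.003, 0.0007, 0.0007], "turn": -0.001, "gripper": 1}]
now [0.5364 0.2312 0.0221] yaw -117.47 w 0.0855 F [ 0.3 -0.2 -0.7] t 3.55
```

Call:
drive_tool(deltas=[{"dp":[0.007,0.001,0.001],"turn":0,"gripper":1},{"dp":[0.004,0,0],"turn":0,"gripper":1},{"dp":[0.001,0,0],"turn":0,"gripper":0.9},{"dp":[0,0,0],"turn":0,"gripper":0.85},{"dp":[0,0,0],"turn":0,"gripper":0.8},{"dp":[0,0,0],"turn":0,"gripper":0.8}], newtons=60)

```text
time_s: 4.15
ee_pos: [0.5356, 0.2307, 0.0106]
orientation: [-0.173, 0.691, -0.163, -0.683]
contact_force: [-0.0, -0.8, -1.4]
grip_width: 0.0685
```

Call:
drive_tool(deltas=[{"dp":[-0.003,0,0],"turn":0,"gripper":0.76},{"dp":[0,0,0],"turn":0,"gripper":0.72},{"dp":[0,0,0],"turn":0,"gripper":0.69},{"dp":[0,0,0],"turn":0,"gripper":0.69}])

```text
time_s: 4.55
ee_pos: [0.5352, 0.2306, 0.0133]
orientation: [-0.173, 0.69, -0.163, -0.683]
contact_force: [-0.6, 0.3, -1.5]
grip_width: 0.0592
```

```bash
python3 - <<'E'
from h import *
import pickle
s,d=snap("wrist","w3.png",scale=1.5);pickle.dump((s,d),open("w3.pkl","wb"))
plan([.5355,.2309,.08],-117.4,grip=.69)
E
```

```text
[{"dp": [-0.0334, -0.0007, -0.0003], "turn": -0.001, "gripper": 0.69}, {"dp": [-0.0333, -0.0008, -0.0003], "turn": -0.001, "gripper": 0.69}]
now [0.5352 0.2306 0.0132] yaw -117.48 w 0.0589 F [ 0.1 -0.7 -2.4] t 4.6
```

View pics/w3.png

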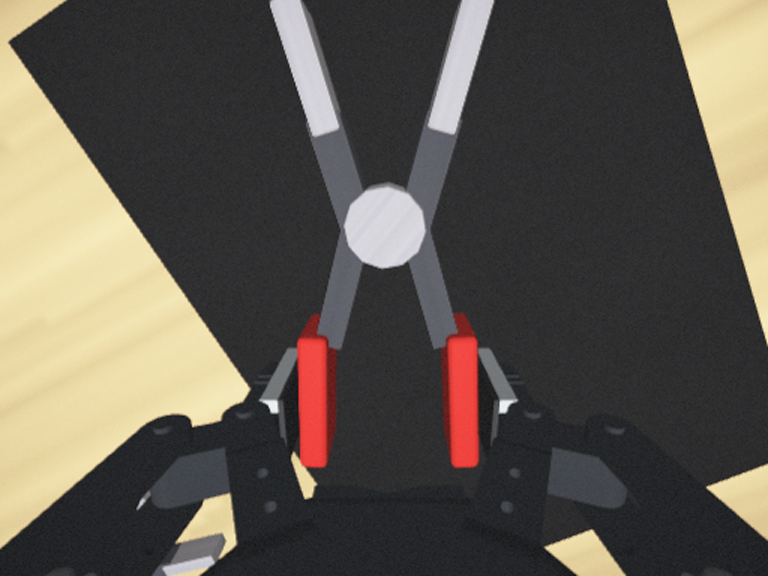

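Good grasp: both red grips sit between the pads, the jaws are open, and the pivot is centred at (384,226). Next I'll lift.

Call:
drive_tool(deltas=[{"dp":[-0.015,0,0],"turn":0,"gripper":0.69},{"dp":[-0.03,0,0],"turn":0,"gripper":0.69},{"dp":[-0.04,0,0],"turn":0,"gripper":0.69},{"dp":[-0.045,0,0],"turn":0,"gripper":0.69},{"dp":[-0.045,0,0],"turn":0,"gripper":0.69},{"dp":[-0.045,0,0],"turn":0,"gripper":0.69},{"dp":[-0.02,0,0],"turn":0,"gripper":0.69},{"dp":[0,0,0],"turn":0,"gripper":0.69}])

```text
time_s: 5.4
ee_pos: [0.5303, 0.2272, 0.2593]
orientation: [-0.171, 0.688, -0.165, -0.686]
contact_force: [0.7, 0.0, -3.1]
grip_width: 0.059
```

```bash
python3 - <<'E'
from h import *
import pickle
s,d=pickle.load(open("w3.pkl","rb"));T=T_tool(s);C=c2w(s,d)
p=at_z(C,d,384/1.5,226/1.5,.030);print("pivot in tool",(np.linalg.inv(T)@np.append(p,1))[:3])
plan([.494,-.115,.23],-101.6,grip=.69,step=.035)
E
```

```text
pivot in tool [-0.01633251 -0.00153166 -0.05795888]
[{"dp": [0.0026, 0.0321, -0.0125], "turn": -0.028, "gripper": 0.69}, {"dp": [0.0027, 0.0324, -0.0117], "turn": -0.028, "gripper": 0.69}, {"dp": [0.0026, 0.0327, -0.0107], "turn": -0.028, "gripper": 0.69}, {"dp": [0.0027, 0.033, -0.0098], "turn": -0.028, "gripper": 0.69}, {"dp": [0.0026, 0.0333, -0.0089], "turn": -0.028, "gripper": 0.69}, {"dp": [0.0027, 0.0335, -0.008], "turn": -0.028, "gripper": 0.69}, {"dp": [0.0026, 0.0337, -0.007], "turn": -0.028, "gripper": 0.69}, {"dp": [0.0027, 0.0339, -0.0061], "turn": -0.028, "gripper": 0.69}]
[{"dp": [0.0026, 0.034, -0.0051], "turn": -0.028, "gripper": 0.69}, {"dp": [0.0027, 0.0342, -0.0041], "turn": -0.028, "gripper": 0.69}]
now [0.5303 0.2272 0.2593] yaw -117.45 w 0.059 F [ 0.7  0.  -3.1] t 5.4
```

Call:
drive_tool(deltas=[{"dp":[0.001,0.032,-0.012],"turn":-0.028,"gripper":0.69},{"dp":[0.001,0.032,-0.012],"turn":-0.028,"gripper":0.69},{"dp":[0.001,0.033,-0.011],"turn":-0.028,"gripper":0.69},{"dp":[0.001,0.033,-0.01],"turn":-0.028,"gripper":0.69},{"dp":[0.001,0.033,-0.009],"turn":-0.028,"gripper":0.69},{"dp":[0.001,0.033,-0.008],"turn":-0.028,"gripper":0.69},{"dp":[0.001,0.034,-0.007],"turn":-0.028,"gripper":0.69},{"dp":[0.001,0.034,-0.006],"turn":-0.028,"gripper":0.69}])

```text
time_s: 6.2
ee_pos: [0.4966, -0.05, 0.235]
orientation: [0.086, -0.698, 0.08, 0.707]
contact_force: [0.5, -0.4, -2.4]
grip_width: 0.0591
```

Call:
drive_tool(deltas=[{"dp":[0.003,0.034,-0.005],"turn":-0.028,"gripper":0.69},{"dp":[0.003,0.034,-0.004],"turn":-0.028,"gripper":0.69},{"dp":[0,0,0],"turn":0,"gripper":0.69},{"dp":[0,0,0],"turn":0,"gripper":0.69}])

```text
time_s: 6.6
ee_pos: [0.4849, -0.1268, 0.2206]
orientation: [0.068, -0.696, 0.062, 0.712]
contact_force: [-0.0, 1.0, -1.2]
grip_width: 0.059
```

```bash
python3 - <<'E'
from h import *
import pickle
s,d=snap("wrist","w4.png",scale=1.5);pickle.dump((s,d),open("w4.pkl","wb"))
C=c2w(s,d);print([np.array(proj(C,d,P))*1.5 for P in([.595,-.136,.108],[.586,-.253,.108])])
plan([.494,-.115,.2],-101.6,grip=.69)
E
```

```text
[array([369.00819336,  88.36236133]), array([590.59783988,  61.95604034])]
[{"dp": [0.0204, -0.0135, -0.0075], "turn": 0.018, "gripper": 0.69}]
now [ 0.4846 -0.1271  0.2205] yaw -100.58 w 0.059 F [-0.8 -2.  -2.6] t 6.65
```

View pics/w4.png

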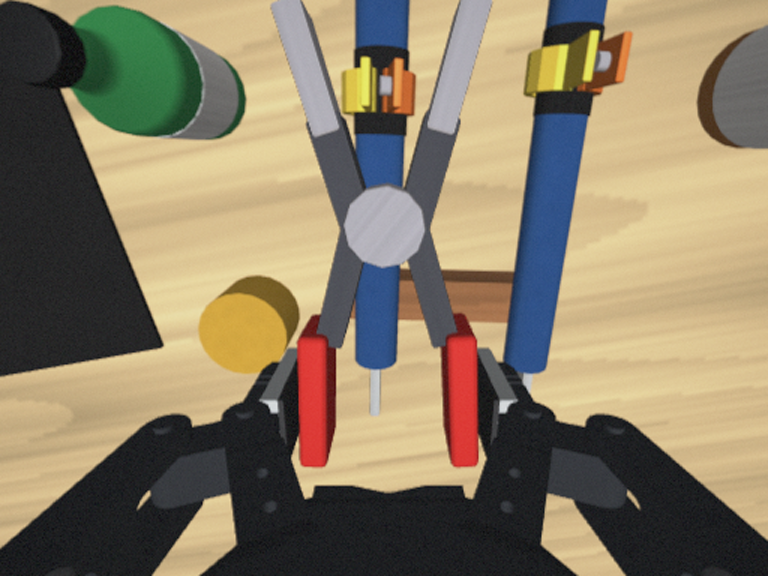

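Collar 1's ears are around (367,80) and (402,85), collar 2's around (592,60) and (622,60). The pliers are unmoved in the grip. One enlarged crop to read the ears precisely.

```bash
python3 - <<'E'
import cv2,pickle
s,d=pickle.load(open("w4.pkl","rb"));im=d["pixels"][:,:,::-1]
f=lambda a:cv2.resize(a,None,fx=6,fy=6,interpolation=cv2.INTER_CUBIC)
import numpy as np
cv2.imwrite("pics/w4c.png",np.hstack([f(im[25:95,215:285]),f(im[10:80,345:405])]))
E
```

```text
(no output)
```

View pics/w4c.png

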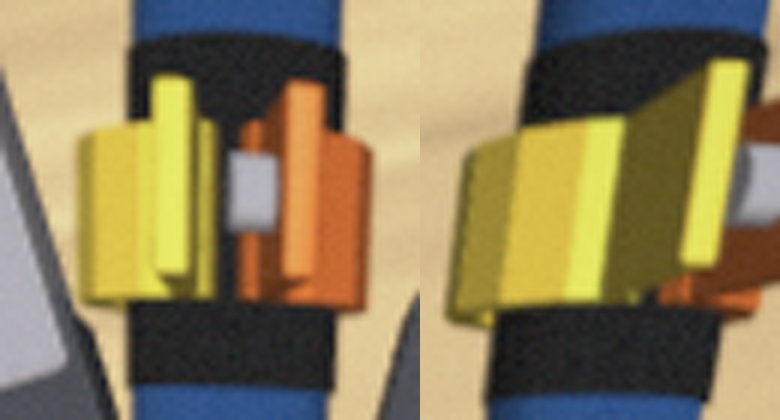

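```bash
python3 - <<'E'
from h import *
import pickle
s,d=pickle.load(open("w4.pkl","rb"));C=c2w(s,d);T=T_tool(s)
A=lambda x,y:at_z(C,d,215+x/6,25+y/6,.108)
B=lambda x,y:at_z(C,d,345+(x-420)/6,10+y/6,.108)
y1,o1=A(172,175),A(303,180);y2=B(716,163);o2=at_z(C,d,414.7,38.7,.108)
print(y1,o1,np.linalg.norm(y1-o1),y2,o2,np.linalg.norm(y2-o2));c1=(y1+o1)/2;c2=(y2+o2)/2
yaws=[]
for a,b in((A(173,75),A(173,275)),(A(307,82),A(300,278)),(B(731,62),B(701,264))):
  v=a-b;yaws.append(np.degrees(np.arctan2(v[1],v[0])));print(np.linalg.norm(v),yaws[-1])
# legs edges: near end centre & crown end in w4 (1.5x) collar1 leg
l0=at_z(C,d,376/1.5,362/1.5,.055);l1=at_z(C,d,382/1.5,2/1.5,.055);v=l1-l0;print("leg1",l0,np.degrees(np.arctan2(v[1],v[0])))
l0=at_z(C,d,526/1.5,365/1.5,.055);l1=at_z(C,d,580/1.5,2/1.5,.055);v=l1-l0;print("leg2",np.degrees(np.arctan2(v[1],v[0])))
# jaw faces/pivot in tool frame from same picture: assume plier top z offset
zc=s["ee_pos"][2]+.0048
P=lambda u,v,dz:(np.linalg.inv(T)@np.append(at_z(C,d,u/1.5,v/1.5,zc+dz),1))[:3]
print("pivot",P(384,226,.012),"jaws near",P(327,133,.009),P(443,130,.009),"grips",P(313,400,.006),P(461,400,.006))
print(c1,c2)
E
```

```text
[ 0.5987255  -0.13483639  0.108     ] [ 0.59492325 -0.15192869  0.108     ] 0.017510111452112495 [ 0.58884242 -0.25354627  0.108     ] [ 0.58482799 -0.26920852  0.108     ] 0.01616854027471534
0.024137196999571144 -11.503237223804279
0.023693132011524586 -12.319311287174218
0.023459967283910237 -11.081336568217205
leg1 [ 0.4038484  -0.10067334  0.055     ] -11.898268439562278
leg2 -11.95936827686384
pivot [-0.01822355 -0.00130676 -0.05834136] jaws near [-0.0157266  -0.01641305 -0.08264121] [-0.01592827  0.01431294 -0.08340678] grips [-0.01061107 -0.02546385  0.00166582] [-0.01091451  0.02445895  0.00141365]
[ 0.59682438 -0.14338254  0.108     ] [ 0.58683521 -0.26137739  0.108     ]
```

```bash
python3 - <<'E'
from h import *
plan([.4938,-.1231,.14],-101.8,grip=.69,step=.03)
E
```

```text
[{"dp": [0.0268, -0.0017, -0.0034], "turn": 0.007, "gripper": 0.69}, {"dp": [0.0267, -0.0018, -0.0034], "turn": 0.007, "gripper": 0.69}, {"dp": [0.0268, -0.0018, -0.0034], "turn": 0.007, "gripper": 0.69}]
now [ 0.4846 -0.1271  0.2205] yaw -100.58 w 0.059 F [-0.8 -2.  -2.6] t 6.65
```

Call:
drive_tool(deltas=[{"dp":[0.027,-0.002,-0.004],"turn":0.007,"gripper":0.69},{"dp":[0.027,-0.002,-0.004],"turn":0.007,"gripper":0.69},{"dp":[0.027,-0.002,-0.003],"turn":0.007,"gripper":0.69},{"dp":[0,0,0],"turn":0,"gripper":0.69}])

```text
time_s: 7.05
ee_pos: [0.4956, -0.1175, 0.136]
orientation: [0.074, -0.695, 0.068, 0.712]
contact_force: [-0.6, -0.4, -1.5]
grip_width: 0.0594
```

```bash
python3 - <<'E'
from h import *
plan([.4938,-.1231,.094],-101.8,grip=.69,step=.02)
E
```

```text
[{"dp": [0.014, 0.0021, -0.0001], "turn": 0.002, "gripper": 0.69}, {"dp": [0.014, 0.002, -0.0001], "turn": 0.002, "gripper": 0.69}, {"dp": [0.0139, 0.0021, -0.0002], "turn": 0.002, "gripper": 0.69}]
now [ 0.4956 -0.1175  0.136 ] yaw -101.52 w 0.0594 F [-0.6 -0.4 -1.5] t 7.05
```

Call:
drive_tool(deltas=[{"dp":[0.006,0.006,0],"turn":0.005,"gripper":0.69},{"dp":[0,0,0],"turn":0,"gripper":0.69}])

```text
time_s: 7.25
ee_pos: [0.4945, -0.122, 0.1302]
orientation: [0.075, -0.695, 0.068, 0.712]
contact_force: [-0.6, -0.6, -1.9]
grip_width: 0.0593
```

```bash
python3 - <<'E'
from h import *
plan([.4938,-.1231,.094],-101.8,grip=.69,step=.015)
E
```

```text
[{"dp": [0.0121, 0.0005, -0.0001], "turn": 0.001, "gripper": 0.69}, {"dp": [0.0121, 0.0005, -0.0002], "turn": 0.001, "gripper": 0.69}, {"dp": [0.012, 0.0004, -0.0001], "turn": 0.001, "gripper": 0.69}]
now [ 0.4945 -0.122   0.1302] yaw -101.65 w 0.0593 F [-0.6 -0.6 -1.9] t 7.25
```

Call:
drive_tool(deltas=[{"dp":[0.012,0.001,0],"turn":0.001,"gripper":0.69},{"dp":[0.012,0,0],"turn":0.001,"gripper":0.69},{"dp":[0.012,0,0],"turn":0,"gripper":0.69},{"dp":[0,0,0],"turn":0,"gripper":0.69}])

```text
time_s: 7.65
ee_pos: [0.4955, -0.1235, 0.0953]
orientation: [0.076, -0.697, 0.07, 0.709]
contact_force: [-0.1, 0.7, -2.4]
grip_width: 0.0592
```

```bash
python3 - <<'E'
from h import *
import pickle
s,d=snap("wrist","w5.png",scale=1.5);pickle.dump((s,d),open("w5.pkl","wb"))
plan([.4938,-.1231,.093],-101.8,grip=.69)
E
```

```text
[{"dp": [0.003, -0.0, 0.0022], "turn": -0.0, "gripper": 0.69}]
now [ 0.4959 -0.1236  0.096 ] yaw -101.81 w 0.0591 F [ 0.1 -0.1 -1.9] t 7.7
```

View pics/w5.png

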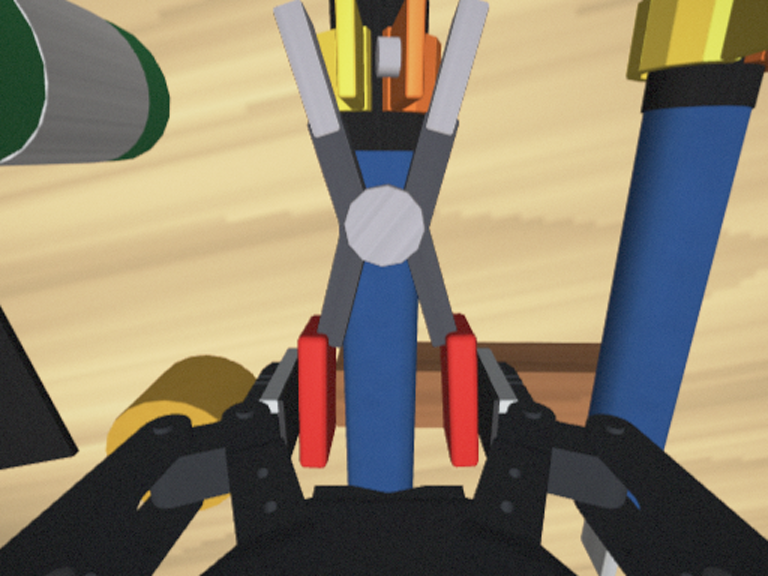

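The jaws straddle collar 1's ears evenly (ears at 347 and 415, jaw faces at ~320 and ~450). Time to squeeze.

Call:
drive_tool(deltas=[{"dp":[0.002,0,0.001],"turn":0,"gripper":0.62},{"dp":[0,0,0],"turn":0,"gripper":0.55},{"dp":[0,0,0],"turn":0,"gripper":0.48},{"dp":[0,0,0],"turn":0,"gripper":0.42},{"dp":[0,0,0],"turn":0,"gripper":0.38},{"dp":[0,0,0],"turn":0,"gripper":0.36},{"dp":[0,0,0],"turn":0,"gripper":0.345},{"dp":[0,0,0],"turn":0,"gripper":0.345}], newtons=45)

```text
time_s: 8.5
ee_pos: [0.4905, -0.1215, 0.0957]
orientation: [0.076, -0.695, 0.069, 0.711]
contact_force: [-3.6, 1.5, -0.3]
grip_width: 0.0305
```

```bash
python3 - <<'E'
from h import *
import pickle
s,d=snap("wrist","w6.png",scale=1.5);pickle.dump((s,d),open("w6.pkl","wb"))
plan([.4938,-.1231,.093],-101.8,grip=.69)
E
```

```text
[{"dp": [0.0026, 0.0009, -0.0036], "turn": 0.0, "gripper": 0.69}]
now [ 0.4905 -0.1215  0.0957] yaw -101.78 w 0.0301 F [-4.1  2.1 -0.5] t 8.55
```

View pics/w6.png

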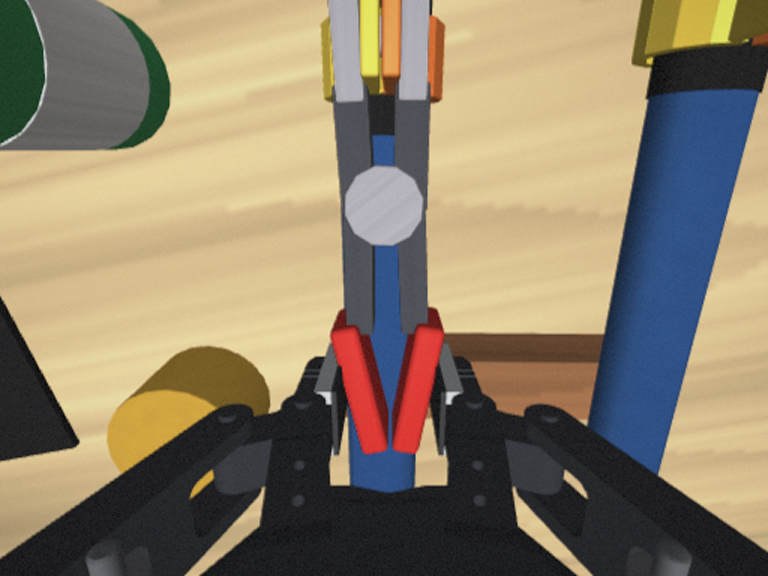

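The ears have closed: the jaw gap is ≈13 mm by the 8 mm jaw thickness, and only a slit remains between yellow and orange. The pliers slid about 6 mm forward in the pads. I'll open them and check that collar 1 stays shut.

Call:
drive_tool(deltas=[{"dp":[0,0,0],"turn":0,"gripper":0.42},{"dp":[0,0,0],"turn":0,"gripper":0.5},{"dp":[0,0,0],"turn":0,"gripper":0.58},{"dp":[0,0,0],"turn":0,"gripper":0.65},{"dp":[0,0,0],"turn":0,"gripper":0.69},{"dp":[0,0,0],"turn":0,"gripper":0.69}])

```text
time_s: 9.15
ee_pos: [0.4951, -0.123, 0.0966]
orientation: [0.075, -0.698, 0.07, 0.708]
contact_force: [-0.5, 0.6, -1.7]
grip_width: 0.0591
```

```bash
python3 - <<'E'
from h import *
import pickle
s,d=snap("wrist","w7.png",scale=1.5);pickle.dump((s,d),open("w7.pkl","wb"))
plan([.4938,-.1231,.16],-101.8,grip=.69)
E
```

```text
[{"dp": [-0.0317, -0.0, 0.0011], "turn": 0.0, "gripper": 0.69}, {"dp": [-0.0317, -0.0, 0.001], "turn": 0.0, "gripper": 0.69}]
now [ 0.495  -0.123   0.0966] yaw -101.79 w 0.0589 F [-0.2  0.3 -1.9] t 9.2
```

View pics/w7.png

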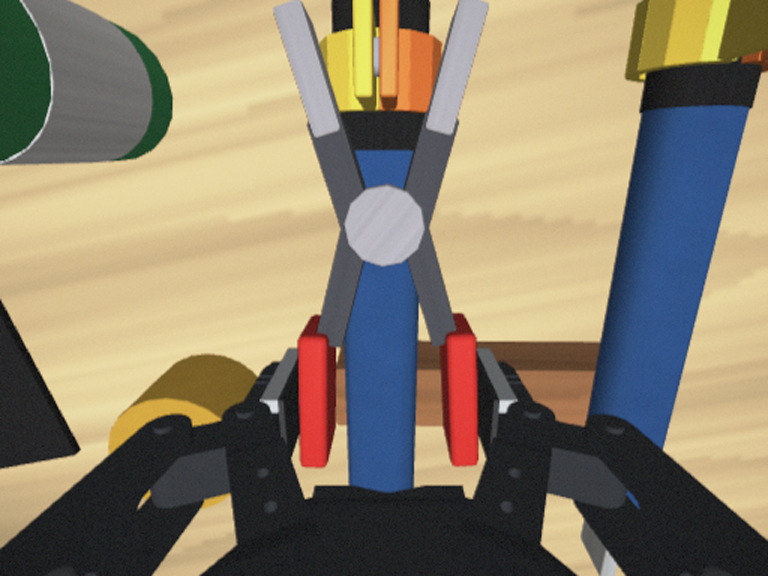

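Collar 1 stays shut with the jaws open (ears parallel at 364 and 388, thin gap), and the pliers are back in their original seat in the pads. On to collar 2.

Call:
drive_tool(deltas=[{"dp":[-0.02,0,0],"turn":0,"gripper":0.69},{"dp":[-0.03,0,0],"turn":0,"gripper":0.69},{"dp":[-0.015,0.015,-0.002],"turn":0,"gripper":0.69},{"dp":[0,0.03,-0.003],"turn":0,"gripper":0.69},{"dp":[0,0.035,-0.004],"turn":0,"gripper":0.69},{"dp":[0,0.035,-0.004],"turn":0,"gripper":0.69},{"dp":[0,0,0],"turn":0,"gripper":0.69},{"dp":[0,0,0],"turn":0,"gripper":0.69}])

```text
time_s: 10.0
ee_pos: [0.4853, -0.2416, 0.1631]
orientation: [0.074, -0.699, 0.068, 0.708]
contact_force: [-0.6, 0.4, -1.9]
grip_width: 0.0591
```

```bash
python3 - <<'E'
from h import *
plan([.4847,-.2429,.15],-101.8,grip=.69)
E
```

```text
[{"dp": [0.0131, 0.0015, 0.0001], "turn": 0.004, "gripper": 0.69}]
now [ 0.4853 -0.2416  0.1631] yaw -101.57 w 0.0591 F [-0.6  0.4 -1.9] t 10.0
```

```bash
python3 - <<'E'
from h import *
import pickle
s,d=snap("wrist");C=c2w(s,d);pickle.dump((s,d),open("w8.pkl","wb"))
c=np.array([.5868,-.2625,.108]);u,v=proj(C,d,c);print("pred",u,v)
hsv=cv2.cvtColor(d["pixels"],cv2.COLOR_RGB2HSV)
for row in range(int(v)-8,int(v)+9,4):
  print(row,[(i,*map(int,hsv[row,i])) for i in range(int(u)-16,int(u)+17)] if row==int(v) else "", end=" ")
  h=hsv[row];m=(h[:,1]>180)&(h[:,2]>200);y=np.where(m&(h[:,0]>=25)&(h[:,0]<=32))[0];o=np.where(m&(h[:,0]>=8)&(h[:,0]<=18))[0];print("Y",y,"O",o)
E
```

```text
pred 259.84159558590363 58.25586286241085
50  Y [] O [263 277 278 279 280 281 282 283 284]
54  Y [] O [277 278 279 280 281 282 283 284]
58 [(243, 30, 144, 235), (244, 30, 142, 237), (245, 30, 140, 238), (246, 30, 140, 237), (247, 29, 146, 234), (248, 27, 158, 211), (249, 25, 167, 153), (250, 24, 166, 117), (251, 25, 161, 135), (252, 27, 165, 195), (253, 27, 164, 207), (254, 25, 168, 161), (255, 24, 159, 112), (256, 26, 80, 64), (257, 0, 4, 70), (258, 138, 10, 133), (259, 130, 13, 181), (260, 124, 11, 194), (261, 130, 12, 196), (262, 126, 13, 199), (263, 127, 12, 196), (264, 127, 12, 195), (265, 127, 12, 197), (266, 124, 10, 196), (267, 165, 12, 175), (268, 6, 56, 140), (269, 10, 170, 159), (270, 13, 170, 215), (271, 16, 157, 232), (272, 17, 153, 234), (273, 17, 157, 234), (274, 16, 162, 234), (275, 15, 167, 233)] Y [] O [277 278 279 280 281 282 283 284]
62  Y [] O [277 278 279 280 281 282 283 284]
66  Y [] O [ 70  71 277 278 279 280 281 282 283]
```

Call:
drive_tool(deltas=[{"dp":[0.02,0.001,0],"turn":0.003,"gripper":0.69},{"dp":[0.015,0,0],"turn":0,"gripper":0.69},{"dp":[0,0,0],"turn":0,"gripper":0.69}])

```text
time_s: 10.35
ee_pos: [0.4853, -0.2402, 0.1277]
orientation: [0.074, -0.699, 0.069, 0.708]
contact_force: [-0.5, -0.3, -1.8]
grip_width: 0.0589
```

```bash
python3 - <<'E'
from h import *
plan([.485,-.2426,.095],-101.8,grip=.69,step=.015)
E
```

```text
[{"dp": [0.0109, 0.0009, -0.0002], "turn": 0.001, "gripper": 0.69}, {"dp": [0.0109, 0.0009, -0.0002], "turn": 0.001, "gripper": 0.69}, {"dp": [0.0109, 0.0008, -0.0003], "turn": 0.001, "gripper": 0.69}]
now [ 0.4853 -0.2402  0.1277] yaw -101.57 w 0.0589 F [-0.5 -0.3 -1.8] t 10.35
```

Call:
drive_tool(deltas=[{"dp":[0.011,0.002,0],"turn":0.002,"gripper":0.69},{"dp":[0.011,0.001,0],"turn":0.001,"gripper":0.69},{"dp":[0.01,0,0],"turn":0,"gripper":0.69},{"dp":[0,0,0],"turn":0,"gripper":0.69}])

```text
time_s: 10.75
ee_pos: [0.4853, -0.2412, 0.0943]
orientation: [0.074, -0.699, 0.069, 0.708]
contact_force: [-1.0, 0.7, -2.3]
grip_width: 0.0593
```

```bash
python3 - <<'E'
from h import *
import pickle
plan([.485,-.2426,.095],-101.8,grip=.69,step=.015)
s5,d5=pickle.load(open("w5.pkl","rb"));s,d=snap("wrist","w9.png")
a=cv2.cvtColor(d5["pixels"],cv2.COLOR_RGB2HSV);b=cv2.cvtColor(d["pixels"],cv2.COLOR_RGB2HSV)
for row in(30,40,50):
  for n,h in(("c1",a),("c2",b)):
    m=(h[row,:,1]>140)&(h[row,:,2]>215);hh=h[row,:,0]
    print(row,n,"Y",np.where(m[200:320]&(hh[200:320]>=27)&(hh[200:320]<=32))[0]+200,"O",np.where(m[200:320]&(hh[200:320]>=14)&(hh[200:320]<=20))[0]+200)
E
```

```text
[{"dp": [-0.0007, 0.0014, 0.0001], "turn": 0.004, "gripper": 0.69}]
now [ 0.4853 -0.2412  0.0943] yaw -101.58 w 0.0593 F [-1.   0.7 -2.3] t 10.75
30 c1 Y [225 226 227 228 229 230 231 232 233 234 235 243] O [272 273 274 275 276 277 278 279 280]
30 c2 Y [229 230 231 232 233 234 235 236 237 238 239 248] O [277 278 279 280 281 282 283 284]
40 c1 Y [226 227 228 229 230 231 232 233 235 243] O [272 273 274 275 276 277 278 279 280]
40 c2 Y [230 231 232 233 234 235 236 237 239 248] O [276 277 278 279 280 281 282 283 284]
50 c1 Y [225 226 227 228 229 230 231 235 243] O [272 273 274 275 276 277 278 279]
50 c2 Y [230 231 232 233 234 235 236 237 239 248] O [276 277 278 279 280 281 282 283]
```

Ears sit within 1.5 mm of the collar 1 geometry, between the jaws. I'll make the small correction and squeeze the same way.

Call:
drive_tool(deltas=[{"dp":[0,0.0015,0],"turn":0.004,"gripper":0.62},{"dp":[0,0,0],"turn":0,"gripper":0.55},{"dp":[0,0,0],"turn":0,"gripper":0.48},{"dp":[0,0,0],"turn":0,"gripper":0.42},{"dp":[0,0,0],"turn":0,"gripper":0.38},{"dp":[0,0,0],"turn":0,"gripper":0.36},{"dp":[0,0,0],"turn":0,"gripper":0.345},{"dp":[0,0,0],"turn":0,"gripper":0.345}], newtons=45)

```text
time_s: 11.6
ee_pos: [0.4804, -0.2419, 0.096]
orientation: [0.077, -0.697, 0.07, 0.71]
contact_force: [-4.1, -0.0, 0.1]
grip_width: 0.0305
```

Call:
drive_tool(deltas=[{"dp":[0,0,0],"turn":0,"gripper":0.345},{"dp":[0,0,0],"turn":0,"gripper":0.42},{"dp":[0,0,0],"turn":0,"gripper":0.5},{"dp":[0,0,0],"turn":0,"gripper":0.58},{"dp":[0,0,0],"turn":0,"gripper":0.65},{"dp":[0,0,0],"turn":0,"gripper":0.69},{"dp":[0,0,0],"turn":0,"gripper":0.69}])

```text
time_s: 12.3
ee_pos: [0.4844, -0.2428, 0.0967]
orientation: [0.076, -0.699, 0.07, 0.707]
contact_force: [-0.2, 0.2, -2.8]
grip_width: 0.0592
```

```bash
python3 - <<'E'
from h import *
s,d=snap("wrist","w10.png",scale=1.5)
plan([.53,.2,.23],-117.5,grip=.69)
E
```

```text
[{"dp": [-0.0118, -0.0403, 0.0044], "turn": 0.025, "gripper": 0.69}, {"dp": [-0.0118, -0.0402, 0.0054], "turn": 0.025, "gripper": 0.69}, {"dp": [-0.0118, -0.0401, 0.0064], "turn": 0.025, "gripper": 0.69}, {"dp": [-0.0118, -0.0399, 0.0074], "turn": 0.025, "gripper": 0.69}, {"dp": [-0.0118, -0.0397, 0.0084], "turn": 0.025, "gripper": 0.69}, {"dp": [-0.0118, -0.0395, 0.0093], "turn": 0.025, "gripper": 0.69}, {"dp": [-0.0118, -0.0392, 0.0103], "turn": 0.025, "gripper": 0.69}, {"dp": [-0.0118, -0.0389, 0.0113], "turn": 0.025, "gripper": 0.69}]
[{"dp": [-0.0118, -0.0386, 0.0123], "turn": 0.025, "gripper": 0.69}, {"dp": [-0.0118, -0.0383, 0.0132], "turn": 0.025, "gripper": 0.69}, {"dp": [-0.0119, -0.038, 0.0142], "turn": 0.025, "gripper": 0.69}]
now [ 0.4843 -0.2428  0.0967] yaw -101.87 w 0.0593 F [-0.2 -0.5 -2.1] t 12.35
```

View pics/w10.png

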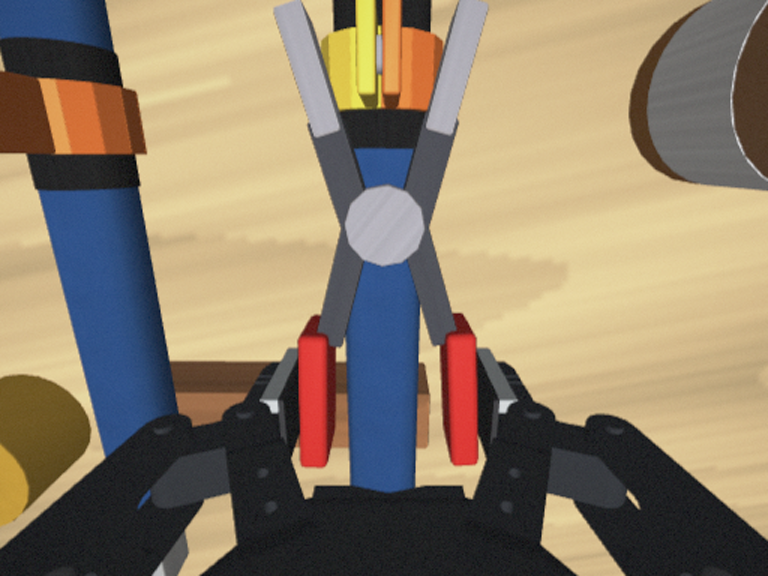

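Collar 2 is shut and stays shut after opening (ears at 366 and 391). I'll lift clear and carry the pliers back to the mat.

Call:
drive_tool(deltas=[{"dp":[-0.02,0,0],"turn":0,"gripper":0.69},{"dp":[-0.035,0,0],"turn":0,"gripper":0.69},{"dp":[-0.04,0,0],"turn":0,"gripper":0.69},{"dp":[-0.04,0,0],"turn":0,"gripper":0.69},{"dp":[-0.015,-0.02,0],"turn":0,"gripper":0.69},{"dp":[0,-0.035,0.004],"turn":0.02,"gripper":0.69},{"dp":[0,-0.035,0.005],"turn":0.025,"gripper":0.69},{"dp":[0,-0.035,0.006],"turn":0.025,"gripper":0.69}])

```text
time_s: 13.15
ee_pos: [0.4986, -0.1217, 0.2534]
orientation: [0.104, -0.695, 0.101, 0.704]
contact_force: [0.5, 1.0, -1.9]
grip_width: 0.0591
```

```bash
python3 - <<'E'
from h import *
plan([.514,.211,.25],-117.5,grip=.69,step=.04)
E
```

```text
[{"dp": [0.0006, -0.0359, 0.009], "turn": 0.021, "gripper": 0.69}, {"dp": [0.0006, -0.0357, 0.0097], "turn": 0.021, "gripper": 0.69}, {"dp": [0.0006, -0.0355, 0.0105], "turn": 0.021, "gripper": 0.69}, {"dp": [0.0006, -0.0353, 0.0112], "turn": 0.021, "gripper": 0.69}, {"dp": [0.0006, -0.035, 0.0119], "turn": 0.021, "gripper": 0.69}, {"dp": [0.0006, -0.0348, 0.0127], "turn": 0.021, "gripper": 0.69}, {"dp": [0.0007, -0.0345, 0.0134], "turn": 0.021, "gripper": 0.69}, {"dp": [0.0006, -0.0342, 0.0141], "turn": 0.021, "gripper": 0.69}]
[{"dp": [0.0007, -0.0339, 0.0148], "turn": 0.021, "gripper": 0.69}]
now [ 0.4986 -0.1217  0.2534] yaw -106.66 w 0.0591 F [ 0.5  1.  -1.9] t 13.15
```

Call:
drive_tool(deltas=[{"dp":[0,-0.036,0.009],"turn":0.021,"gripper":0.69},{"dp":[0,-0.036,0.01],"turn":0.021,"gripper":0.69},{"dp":[0,-0.036,0.011],"turn":0.021,"gripper":0.69},{"dp":[0,-0.035,0.011],"turn":0.021,"gripper":0.69},{"dp":[0,-0.035,0.012],"turn":0.021,"gripper":0.69},{"dp":[0,-0.035,0.013],"turn":0.021,"gripper":0.69},{"dp":[0,-0.035,0.013],"turn":0.021,"gripper":0.69},{"dp":[0,-0.034,0.014],"turn":0.021,"gripper":0.69}])

```text
time_s: 13.95
ee_pos: [0.5118, 0.1863, 0.256]
orientation: [0.165, -0.684, 0.163, 0.691]
contact_force: [1.1, -0.6, -2.3]
grip_width: 0.0591
```

Call:
drive_tool(deltas=[{"dp":[0,-0.025,0.01],"turn":0.02,"gripper":0.69},{"dp":[0,0,0],"turn":0,"gripper":0.69},{"dp":[0,0,0],"turn":0,"gripper":0.69}])

```text
time_s: 14.25
ee_pos: [0.5123, 0.2214, 0.2558]
orientation: [0.17, -0.683, 0.166, 0.691]
contact_force: [-0.1, -0.4, -1.9]
grip_width: 0.0591
```

```bash
python3 - <<'E'
from h import *
plan([.514,.211,.04],-117.5,grip=.69,step=.035)
E
```

```text
[{"dp": [0.0308, 0.0013, -0.0013], "turn": 0.0, "gripper": 0.69}, {"dp": [0.0308, 0.0013, -0.0013], "turn": 0.0, "gripper": 0.69}, {"dp": [0.0308, 0.0013, -0.0013], "turn": 0.0, "gripper": 0.69}, {"dp": [0.0308, 0.0013, -0.0013], "turn": 0.0, "gripper": 0.69}, {"dp": [0.0308, 0.0013, -0.0013], "turn": 0.0, "gripper": 0.69}, {"dp": [0.0308, 0.0014, -0.0014], "turn": 0.0, "gripper": 0.69}, {"dp": [0.0308, 0.0013, -0.0013], "turn": 0.0, "gripper": 0.69}]
now [0.5123 0.2214 0.2558] yaw -117.5 w 0.0591 F [-0.1 -0.4 -1.9] t 14.25
```

Call:
drive_tool(deltas=[{"dp":[0.031,0.001,-0.001],"turn":0,"gripper":0.69},{"dp":[0.031,0.001,-0.001],"turn":0,"gripper":0.69},{"dp":[0.031,0.001,-0.001],"turn":0,"gripper":0.69},{"dp":[0.031,0.001,-0.001],"turn":0,"gripper":0.69},{"dp":[0.031,0.001,-0.001],"turn":0,"gripper":0.69},{"dp":[0.03,0.001,-0.001],"turn":0,"gripper":0.69},{"dp":[0.02,0.001,-0.001],"turn":0,"gripper":0.69},{"dp":[0,0,0],"turn":0,"gripper":0.69}])

```text
time_s: 15.05
ee_pos: [0.517, 0.203, 0.046]
orientation: [0.173, -0.684, 0.17, 0.688]
contact_force: [0.1, -0.4, -1.9]
grip_width: 0.0591
```

Call:
drive_tool(deltas=[{"dp":[0.015,0,0],"turn":0,"gripper":0.69},{"dp":[0.009,0,0],"turn":0,"gripper":0.69},{"dp":[0.005,0,0],"turn":0,"gripper":0.69},{"dp":[0.001,0,0],"turn":0,"gripper":0.69},{"dp":[0,0,0],"turn":0,"gripper":0.69}])

```text
time_s: 15.55
ee_pos: [0.52, 0.2008, 0.0189]
orientation: [0.175, -0.685, 0.171, 0.686]
contact_force: [-0.5, -0.0, -2.2]
grip_width: 0.0588
```

Call:
drive_tool(deltas=[{"dp":[0.004,0,0],"turn":0,"gripper":0.69},{"dp":[0.002,0,0],"turn":0,"gripper":0.69},{"dp":[0.001,0,0],"turn":0,"gripper":0.69},{"dp":[0,0,0],"turn":0,"gripper":0.69}])

```text
time_s: 15.95
ee_pos: [0.5209, 0.2015, 0.0136]
orientation: [-0.176, 0.686, -0.17, -0.685]
contact_force: [-0.8, -0.6, -0.4]
grip_width: 0.0587
```

Contact: the load dropped from −2 N to −0.4 N. Releasing slowly, then up.

Call:
drive_tool(deltas=[{"dp":[0,0,0],"turn":0,"gripper":0.74},{"dp":[0,0,0],"turn":0,"gripper":0.8},{"dp":[0,0,0],"turn":0,"gripper":0.9},{"dp":[0,0,0],"turn":0,"gripper":1},{"dp":[0,0,0],"turn":0,"gripper":1},{"dp":[-0.01,0,0],"turn":0,"gripper":1},{"dp":[-0.02,0,0],"turn":0,"gripper":1},{"dp":[-0.03,0,0],"turn":0,"gripper":1}])

```text
time_s: 16.75
ee_pos: [0.519, 0.2006, 0.0731]
orientation: [0.174, -0.685, 0.171, 0.687]
contact_force: [0.6, -0.4, -0.3]
grip_width: 0.0853
```

Call:
drive_tool(deltas=[{"dp":[-0.04,0,0],"turn":0,"gripper":1},{"dp":[-0.04,0,0],"turn":0,"gripper":1},{"dp":[-0.04,0,0],"turn":0,"gripper":1},{"dp":[-0.04,0,0],"turn":0,"gripper":1},{"dp":[-0.01,0,0],"turn":0,"gripper":1},{"dp":[0,0,0],"turn":0,"gripper":1},{"dp":[0,0,0],"turn":0,"gripper":1}])

```text
time_s: 17.45
ee_pos: [0.5188, 0.1999, 0.2587]
orientation: [-0.176, 0.688, -0.168, -0.684]
contact_force: [-1.0, 1.0, -1.8]
grip_width: 0.0855
```

```bash
python3 - <<'E'
from h import *
s,w=snap("wrist");s,t=snap("scene")
a=cv2.resize(w["pixels"],(400,300));b=cv2.resize(t["pixels"],(400,300))
c=cv2.resize(t["pixels"][85:185,110:260],(600,300)[:1]+(300,))[:, :400] if 0 else cv2.resize(t["pixels"][90:240,120:320],(400,300),interpolation=cv2.INTER_CUBIC)
p=r.snapshot("top")["pixels"][120:270,120:370];e=cv2.resize(p,(400,240),interpolation=cv2.INTER_CUBIC);e=cv2.copyMakeBorder(e,0,60,0,0,0)
cv2.imwrite("pics/end.png",np.vstack([np.hstack([a,b]),np.hstack([c,e])])[:,:,::-1])
print(s["ee_pos"],s["contact_force"],s["time_s"])
E
```

```text
[0.51867561 0.19981054 0.25823056] [-0.73185714 -0.16770193 -0.18796169] 17.5
```

No picture views left, so I'll check numerically.

```bash
python3 - <<'E'
from h import *
s,d=snap("wrist");C=c2w(s,d);hsv=cv2.cvtColor(d["pixels"],cv2.COLOR_RGB2HSV)
def blobs(m,z,n):
  k,l,st,ce=cv2.connectedComponentsWithStats(m.astype(np.uint8))
  for i in range(1,k):
    if st[i,4]>60: print(n,st[i].tolist(),at_z(C,d,*ce[i],z).round(3))
blobs(((hsv[:,:,0]<6)|(hsv[:,:,0]>174))&(hsv[:,:,1]>180)&(hsv[:,:,2]>150),.03,"red")
blobs((hsv[:,:,1]<40)&(hsv[:,:,2]>160),.027,"steel")
blobs((hsv[:,:,2]<70),.006,"dark")
s,t=snap("scene");import pickle;t0=pickle.load(open("cam.pkl","rb"))[1]
df=np.abs(t["pixels"].astype(int)-t0["pixels"]).max(2)
for n,(x0,y0,x1,y1) in dict(bottle=(233,165,263,215),tin=(265,140,297,170),jar=(125,92,165,140),spray=(375,240,430,295)).items(): print(n,(df[y0:y1,x0:x1]>50).mean().round(3))
E
```

```text
red [232, 150, 10, 34, 88] [0.527 0.232 0.03 ]
red [276, 156, 10, 28, 102] [0.498 0.18  0.03 ]
red [125, 225, 17, 11, 67] [0.522 0.407 0.03 ]
steel [231, 77, 15, 28, 169] [0.616 0.179 0.027]
steel [270, 76, 14, 29, 169] [0.594 0.137 0.027]
steel [249, 115, 18, 18, 246] [0.569 0.177 0.027]
steel [155, 222, 10, 10, 75] [0.509 0.371 0.027]
steel [134, 279, 13, 9, 74] [0.443 0.45  0.027]
steel [371, 279, 12, 9, 73] [0.274 0.129 0.027]
dark [505, 0, 7, 138, 593] [ 0.488 -0.139  0.006]
dark [145, 6, 203, 231, 22912] [0.574 0.189 0.006]
dark [0, 240, 512, 144, 38460] [0.248 0.349 0.006]
bottle 0.0
tin 0.0
jar 0.0
spray 0.0
```

```bash
python3 -c "from bench import r;print(r.finish_job())"
```

```text
the job is handed in; nothing more can be done
None
```

The job is done and handed in at about 17.5 s, well under the 64 s limit. I picked the larger red pliers off the mat by their grips, squeezed collar 1 and then collar 2 shut, laid the pliers back on the mat and let go.

- **Collars:** after each squeeze I opened the jaws and looked through the wrist camera. In both cases the ears stayed close together, so both clips read as shut. I had no direct reading of the snap joints. During each squeeze the arm was pushed back about 5 mm and came back when the pliers opened.
- **Pliers:** they are about flat and fully open on the mat. The grip centres are about 60 mm apart, as before the pick-up, and the pivot is near (0.569, 0.177). The gripper is open and about 0.25 m above the bench.
- **Other objects:** the bottle, tin, jar and spray can show no change in the scene camera between start and finish.
- **Check that failed:** the final overview picture was refused because I had used all 12 views. I did the closing checks from pixel measurements instead, so the collars were last seen when I left each one.

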